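# Draw a latched glass sample plate from a leaning rack and stand it before the camera

### The arm

A 6-joint arm with a two-finger parallel gripper is mounted at the origin on the work surface. World frame = base frame: x ahead of the robot, y to its left, z up, the work surface at z = 0. Lengths are in m, angles in rad, forces in N, time in s.
With the tool pointing down it reaches from about 0.35 to 0.85 m from the base axis. Payload 8.1 kg.
Tool frame: the origin (TCP) lies on the front face of the gripper's body, between the roots of the fingers; the fingertips stand 84 mm ahead of it and the grasp point (between the pads) lies 65 mm ahead of it; x points along the fingers, y is the direction in which the jaws open and shut, and the axes are right-handed (so a half turn about x gives the same grasp; the last joint's range is limited). The gripper opens to 93 mm and grips with 3 to 60 N. Pads are 15 mm wide; open, the fingers measure 128 mm over their backs; the gripper's body (75 mm by 188 mm) begins 65 mm behind the grasp point.
Start: joints at [1.069, 0.13, 1.488, -0, 1.523, -0.085], TCP at [0.243, 0.549, 0.303] pointing down, gripper open.
Joint ranges: [-2.96, 2.96], [-0.89, 2.26], [0.02, 2.5], [-1.34, 4.48], [0, 2.73], [-2.66, 2.66]. Speed limits (rad/s): [2.39, 2.39, 2.79, 3.14, 3.14, 3.14].

### API

Orientations are given as a rotation vector (axis times angle).
In Python, from plant import telemetry, read_camera, camera_params, robot gives the robot as it stands.
- The arm moves only by the tool step_arm, never from a script. Its argument "commands" is a list of rows, each an object with "xyz": the shift along the tool's x, y, z in mm, a list of three; "turn": the turn, a rotation vector about the tool's x, y, z in rad, a list of three; "grip": the finger opening in mm, from 0 to 93. In form: [{"xyz": [dx, dy, dz], "turn": [ax, ay, az], "grip": grip}, ...]. A call has 1 to 12 rows; each row is the pose to reach, as a shift and turn from the pose commanded when the call began, along the tool's axes at that moment; what a row does not reach only later rows make up. A row lasts 1/8 s, in which the tool goes at most 62.5 mm and 10.7 degrees, less where a joint would pass 70% of its speed; a pose out of reach is approached as far as the arm can. A call with a gripper value outside its range is refused whole. The fingers move at their own pace and stop on an object; "force" is the grip in N (left out, the last holds). Time passes only in rows, so rows that repeat a pose let the fingers close. It gives the time, the measured TCP pose, the force and the opening at its end, in the units of the state.
- telemetry.read_state(): the state, without advancing time (a new reading comes with each control period).
- read_camera(name): name is "scene" or "top" or "wrist"; returns the picture (420x560x3 uint8, red, green, blue); there is no depth.
- camera_params(name): a dict with "mtx" (3x3 intrinsics, pixels), "k1" (the pictures are not rectified: a ray, as slopes to the right and down, at radius r is drawn at 1 + k1 r^2 times it, then the intrinsics apply), "rvec" (rotation vector, rad) and "tvec" (3), from world to camera coordinates, as OpenCV has them. Camera axes: x right, y down, z forward; pixel columns grow to the right and rows downward; lengths in m; the calibration is good to about 2 mm. A picture is of the moment at which its call begins: read the wrist's pose just before it. camera_params takes no time and is no camera call; for the wrist camera it gives the pose at the moment of the call.
- robot.close_job(): hands the job in, once; it reports no verdict.
The state is a dict: "t": time; "q": joint angles; "dq": joint speeds; "joint_torque": joint torques, N m; "tool_pos": TCP position; "orientation": TCP orientation; "force": force on the tool from outside, world axes, zero at the start; "wrist_torque": the same for the moment, N m; "opening": finger opening in m.
Only numpy, scipy, OpenCV 4.12 (cv2) and the standard library are available. Lean on these libraries where they do the work, as an engineer would, in place of code of your own. Each camera call takes 0.05 s, during which the arm holds its last target. There are 200 camera calls.

### The job

Squeeze the two orange side buttons of the glass plate with the blue grip to free its latch, slide the plate up out of its leaning slot, and stand it upright in the black groove of the camera stand, lowered all the way down before you let go. Leave the other two plates in their slots and do not disturb the jar, the beaker or the screwdriver.

Things in the scene. Friction and masses are not known exactly. Their poses are not given: they have to be found in the camera images.
- plate_blue: The plate to move: aluminium-framed amber glass, 5 mm thick (x), 80 mm wide (y), 100 mm tall (z); origin at the middle of its bottom edge, z up the plate. A blue grip block (14 mm thick, 36 mm wide, from 118 to 158 mm above the bottom edge) stands on a stem on its top edge, an orange button at each side. 0.23 kg, varies by a quarter. Starts in any of the three slots, leaning as the slot does.
- blue_grip (a point): Middle between the two orange button faces, inside the blue grip, 143 mm up from the plate's origin; axes as the plate's. The button faces (14 mm thick in x, from 126 to 154 mm above the bottom edge) look to +y and -y, 58 mm apart when free, 46 mm when both are fully squeezed.
- catch (a point): On the plate, at the tip of the +y button's orange catch; one like it at -y. Catches lie 103 to 110 mm above the bottom edge and reach to y = 45 mm, under red lips of the slot; fully squeezed they draw in to 39 mm and pass the lips. The plate stays latched until both are in by about 5 mm, so keep both squeezed while sliding it out.
- button_l (a joint): How far the plate's +y orange button is pressed inward: 0 free, 0.006 m fully in. Spring: 2 N to start, 5 N fully in.
- button_r (a joint): The same for the -y orange button.
- plate_grey: A like plate with clear glass and a grey grip; stays in its slot. Origin and axes as the blue one's.
- plate_white: A like plate with clear glass and a white grip; stays in its slot. Origin and axes as the blue one's.
- rack: White rack on an aluminium base 200 x 125 mm, fixed to the bench; origin on the bench below the middle slot's floor. Three slots, one behind another along the rack's x, floors at x = -50, 0, 50 mm, y = 0, 24 mm above the bench. Each leans 30 degrees from vertical, top towards the rack's -x (the robot): a plate slides out along (-0.5, 0, 0.87) in the rack's frame.
- slot_mid (a point): Middle of the middle slot's floor, axes as the rack's. A slot holds a plate by its two side edges only: 8 mm wide, 83 mm long; the side channels (34 to 50 mm off the middle) end 117 mm up the slot, with red lips from 111 to 117 mm. A plate is clear after sliding about 120 mm.
- stand: Camera stand: aluminium base 170 x 130 x 20 mm (x from -50 to 120 mm), fixed to the bench, origin on the bench below the middle of the groove. Black groove along the stand's y, open at the top, ends closed. A small black camera stands on the base behind it, from x = 57 to 117 mm, 94 mm high.
- groove (a point): Middle of the groove's floor, 20 mm above the bench; axes as the stand's. The groove is 8 mm wide (x), 90 mm long (y) and 30 mm deep, with sloping lead-ins up to 38 mm above its floor that widen the mouth to over 20 mm. The plate may face either way.
- jar: Small jar with blue lid, 56 mm across, 75 mm tall; origin under its centre. Bystander.
- beaker: Glass beaker, 70 mm across, 85 mm tall; origin under its centre. Bystander.
- driver: Screwdriver lying on the bench, about 200 mm long along its x, about 30 mm thick, handle to -x. Bystander.
Not all that is in view belongs to the job. What is shaped like the plate_blue but green or turquoise is not meant.

How it is judged:
By the outcome, as a careful person would: the job done as asked, in the order asked, and still so for the second after the job is handed in, with the robot touching nothing.
It also fails if it takes over 38 s, if anything falls off the work surface, if the arm or the gripper's body presses on something with over 40 N, if the wrist force passes 120 N, or if a joint passes its speed limit or range.

## Working session

There is one attempt and no reset: what is moved stays moved. The work goes in short steps, Python scripts to look and compute and a tool call to move; the robot and the scene stay as the last step left them, time stands still between calls to the robot, and variables do not carry over. Pictures are saved under pics/ and viewed, about 8 in all and at most 12, crops included, and the job is handed in when it is done.

Besides the shell and the picture viewer there is one more tool, called after "Call:" by a JSON object that holds its "method" and its "body", one argument or row to a line. step_arm: Moves the arm, as the interface text tells. Its arguments: {"type":"object","properties":{"commands":{"type":"array"},"force":{"type":"number"}},"required":["commands"]}

```bash
mkdir -p pics; cat > h.py <<'E'
import numpy as np, cv2
from scipy.spatial.transform import Rotation as R
from plant import telemetry, read_camera, camera_params, robot
def ray(p,uv):
    K=np.array(p["mtx"]);d=np.array([p["k1"],0,0,0,0],float)
    xy=cv2.undistortPoints(np.array([[uv]],float),K,d)[0,0]
    M=R.from_rotvec(np.ravel(p["rvec"])).as_matrix();t=np.ravel(p["tvec"])
    v=M.T@np.array([xy[0],xy[1],1]);return -M.T@t,v/np.linalg.norm(v)
def onz(p,uv,z):
    o,v=ray(p,uv);return o+v*(z-o[2])/v[2]
def tri(rs):
    A=0;b=0
    for o,v in rs:
        P=np.eye(3)-np.outer(v,v);A=A+P;b=b+P@o
    x=np.linalg.solve(A,b);return x,[float(np.linalg.norm((np.eye(3)-np.outer(v,v))@(x-o))) for o,v in rs]
def proj(p,X):
    return cv2.projectPoints(np.array(X,float).reshape(-1,3),np.array(p["rvec"],float).reshape(3,1),np.array(p["tvec"],float).reshape(3,1),np.array(p["mtx"]),np.array([p["k1"],0,0,0,0],float))[0][:,0]
E
python3 - <<'E'
from h import *
import pickle
for n in("scene","top"):
    im=read_camera(n);cv2.imwrite(f"pics/{n}0.png",im[:,:,::-1]);p=camera_params(n);pickle.dump(p,open(n+".pkl","wb"));o,v=ray(p,(280,210));print(n,o.round(3),v.round(3),p["k1"])
s=telemetry.read_state();print(s)
E
```

```text
scene [1.049 0.432 1.143] [-0.448 -0.368 -0.815] -0.1108815079441159
top [ 0.421 -0.048  1.105] [ 0.091 -0.013 -0.996] -0.11120461897882887
{'t': 0.1, 'q': array([ 1.06858475e+00,  1.31124488e-01,  1.48914112e+00,  3.32409378e-06,
        1.52297988e+00, -8.53937002e-02]), 'dq': array([ 0.00123317, -0.00096099, -0.00166395, -0.00030335,  0.00028755,
       -0.00259829]), 'joint_torque': array([ 2.36536805e-03, -5.61339712e+01, -4.93100488e+01,  7.72620225e-02,
        2.89202482e-02,  4.30358716e-05]), 'tool_pos': array([0.2427137 , 0.54832467, 0.30178508]), 'orientation': array([ 0.32571124,  1.54644114, -0.3282097 ]), 'force': array([ 0.12855655, -0.72085922,  0.57112943]), 'wrist_torque': array([ 0.04839692, -0.03303518, -0.04240958]), 'opening': 0.09272929586720884}
```

```bash
python3 -c "
import cv2
a=cv2.imread('pics/scene0.png');b=cv2.imread('pics/top0.png')
print(a.shape)"
```

```text
(420, 560, 3)
```

View pics/scene0.png

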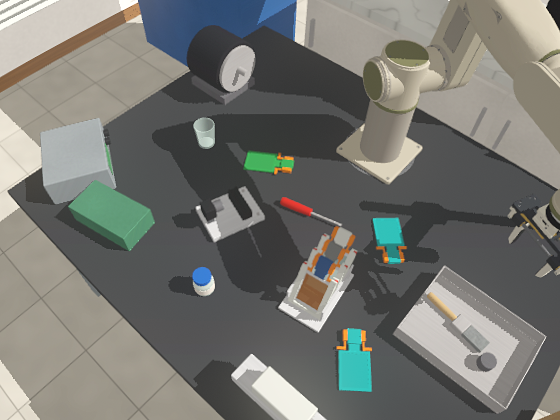

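View pics/top0.png

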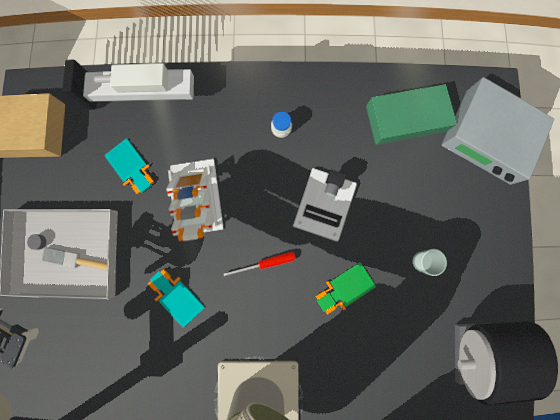

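Top view: rack at about (195,200) with the blue grip near (187,192), stand at (328,203) with its groove near (321,215), jar (281,124), beaker (429,262), driver (260,264). Next I crop in and measure.

```bash
python3 - <<'E'
import cv2,numpy as np
a=cv2.imread('pics/scene0.png');b=cv2.imread('pics/top0.png')
c=lambda im,x,y,w,h,W,H:cv2.resize(im[y:y+h,x:x+w],(W,H),interpolation=cv2.INTER_CUBIC)
m=np.vstack([np.hstack([c(a,275,215,100,120,333,300+100)[:300*4//3],c(b,155,150,80,100,320,400)]),np.hstack([c(a,190,180,80,60,333,200),c(b,285,155,80,100,320,400)[:200]])])
m=np.hstack([np.vstack([c(a,270,220,100,110,400,440)]),np.vstack([c(b,155,152,91,100,400,440)])])
n=np.hstack([c(a,190,182,80,32,400,160)*0+0,c(b,285,160,80,32,400,160)*0])
m2=np.hstack([c(a,190,180,80,64,400,320),c(b,285,162,90,84,400,373)[:320]])
cv2.imwrite('pics/crop1.png',cv2.resize(np.vstack([m,m2]),(632,600),interpolation=cv2.INTER_AREA))
E
```

```text
(no output)
```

View pics/crop1.png

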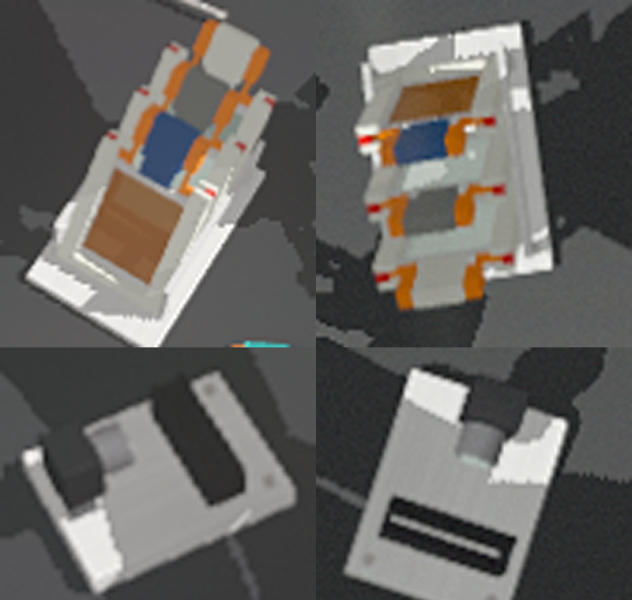

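Crops: the blue grip sits in the far slot (amber glass visible), ahead of the grey and white ones. The stand's groove is at about (318,213) in the top view, with its camera on the far side. Now a coarse measurement.

```bash
python3 - <<'E'
from h import *
import pickle
roi={"scene":(275,215,100,120),"top":(155,150,80,100)}
P={n:pickle.load(open(n+".pkl","rb")) for n in roi}
for n,(x,y,w,h) in roi.items():
    im=cv2.imread(f"pics/{n}0.png");hs=cv2.cvtColor(im,cv2.COLOR_BGR2HSV)[y:y+h,x:x+w]
    print(n,"f",P[n]["mtx"][0][0])
    H,S,V=cv2.split(hs)
    for nm,m in(("blue",(H>100)&(H<130)&(S>120)),("red",((H<5)|(H>174))&(S>110)),("orange",(H>=8)&(H<20)&(S>190)&(V>120)),("amber",(H>=6)&(H<20)&(S>120)&(S<215))):
        c,l,s,ce=cv2.connectedComponentsWithStats(m.astype(np.uint8),connectivity=8)
        print(nm,[(int(s[i,4]),(ce[i]+[x,y]).round(1).tolist()) for i in range(1,c) if s[i,4]>3])
# stand groove: dark blob in top and scene
im=cv2.cvtColor(cv2.imread("pics/top0.png"),cv2.COLOR_BGR2GRAY)[190:230,290:355]
for n,(x,y,w,h) in {"top":(290,160,75,85),"scene":(190,180,80,64)}.items():
    g=cv2.cvtColor(cv2.imread(f"pics/{n}0.png"),cv2.COLOR_BGR2GRAY)[y:y+h,x:x+w]
    c,l,s,ce=cv2.connectedComponentsWithStats((g<45).astype(np.uint8))
    for i in range(1,c):
        if s[i,4]>20:
            k=cv2.findContours((l==i).astype(np.uint8),0,2)[0][0];r=cv2.minAreaRect(k);print(n,"dark",s[i,4],(np.array(r[0])+[x,y]).round(1),np.round(r[1],1),round(r[2],1))
    m=cv2.morphologyEx((g>110).astype(np.uint8),3,np.ones((3,3)),iterations=2) if 0 else (g>100).astype(np.uint8)
    m=cv2.morphologyEx(m,cv2.MORPH_OPEN,np.ones((3,3)))
    k=max(cv2.findContours(m,0,2)[0],key=cv2.contourArea);r=cv2.minAreaRect(cv2.convexHull(k))
    bp=cv2.boxPoints(r)+[x,y];print(n,"base",bp.round(1).tolist());
    print(np.array([onz(P[n],q,.02) for q in bp]).round(3).tolist())
E
```

```text
scene f 455.70139940942363
blue [(241, [322.4, 266.7])]
red [(4, [308.5, 215.0]), (4, [355.2, 252.0]), (4, [336.0, 280.5])]
orange [(33, [334.1, 232.3]), (35, [350.8, 240.1]), (30, [325.3, 244.9]), (45, [342.6, 253.5]), (29, [315.2, 259.3]), (42, [332.7, 268.3]), (8, [309.5, 269.0]), (6, [328.2, 279.7]), (19, [344.6, 332.1]), (12, [363.0, 332.5])]
amber [(177, [323.6, 247.7]), (224, [340.5, 256.8]), (613, [311.7, 291.5]), (28, [344.1, 331.6]), (22, [363.1, 332.1])]
top f 398.6440492092666
blue [(77, [187.8, 191.9])]
red [(6, [205.0, 186.5]), (9, [168.4, 191.9]), (7, [207.1, 206.3]), (7, [171.3, 211.6]), (9, [210.0, 226.0]), (9, [173.3, 231.7])]
orange [(4, [197.5, 181.2]), (43, [195.0, 190.9]), (34, [175.1, 193.2]), (50, [197.9, 210.9]), (36, [177.9, 213.4]), (54, [200.7, 231.6]), (48, [180.4, 234.1])]
amber [(176, [188.6, 180.4]), (6, [200.5, 186.7]), (28, [175.9, 192.3]), (4, [197.0, 193.5]), (4, [196.5, 208.0]), (20, [177.4, 210.6]), (4, [202.5, 225.0]), (7, [202.4, 230.0]), (5, [176.8, 230.2]), (6, [178.3, 233.5]), (4, [198.8, 237.8]), (4, [181.8, 239.2])]
top dark 60 [295.9 169.1] [18.5 10.3] 31.0
top dark 685 [351. 202.] [84. 26.] 90.0
top dark 37 [322.9 169. ] [14.3  3.2] 20.6
top dark 87 [300.6 185.8] [ 8.5 35.4] 18.4
top dark 29 [292.5 183. ] [14.  5.] 90.0
top dark 33 [298.4 183.7] [8.5 7.2] 26.6
top dark 25 [292. 210.] [ 4. 12.] 0.0
top dark 316 [322.1 215.6] [36.7 11.5] 19.0
top dark 272 [310.8 241.1] [48.4 15.5] 18.4
top base [[292.0, 226.0], [311.6, 167.2], [357.2, 182.4], [337.6, 241.2]]
[[0.476, -0.095, 0.02], [0.639, -0.15, 0.02], [0.596, -0.277, 0.02], [0.434, -0.219, 0.02]]
scene base [[194.1, 206.7], [249.6, 182.3], [265.8, 219.2], [210.3, 243.6]]
[[0.598, -0.276, 0.02], [0.415, -0.217, 0.02], [0.485, -0.084, 0.02], [0.655, -0.145, 0.02]]
```

```bash
cat > pl.py <<'E'
from h import *
def frame(yaw,lean):  # plate axes columns; u leans to -x
    return R.from_euler('z',yaw)*R.from_euler('y',-lean)
def tcp_cmd(G,plate,d=.065,flip=1):
    # target TCP: tool x=-plate z, tool y=flip*plate y
    M=plate.as_matrix();T=np.c_[-M[:,2],flip*M[:,1],np.cross(-M[:,2],flip*M[:,1])]
    T=R.from_matrix(T);return G-d*T.as_matrix()[:,0],T
def rel(p,T,s):
    T0=R.from_rotvec(s["orientation"]);return (T0.inv().apply(p-s["tool_pos"])*1000).round(1),(T0.inv()*T).as_rotvec().round(4)
E
python3 - <<'E'
from pl import *
import pickle
P={n:pickle.load(open(n+".pkl","rb")) for n in("scene","top")}
red=[[205,186.5],[168.4,191.9],[207.1,206.3],[171.3,211.6],[210,226],[173.3,231.7]]
X=np.array([onz(P["top"],q,.1235) for q in red]);print(X.round(4).tolist())
m=(X[0::2]+X[1::2])/2;print("mids",m.round(4).tolist())
d=(X[1::2]-X[0::2]).sum(0);yaw=np.arctan2(-d[0],d[1]);e=m[0]-m[2];print("yaw",np.degrees(yaw),np.degrees(np.arctan2(e[1],e[0])),np.linalg.norm(e))
b=tri([ray(P["scene"],(322.4,266.7)),ray(P["top"],(187.8,191.9))]);print("blue tri",b)
Rz=R.from_euler('z',yaw)
c=m.mean(0)+Rz.apply([.057,0,0]);print("rack origin from lips",c)
print("orange pair", tri([ray(P["scene"],(315.2,259.3)),ray(P["top"],(175.1,193.2))]),tri([ray(P["scene"],(332.7,268.3)),ray(P["top"],(195,190.9))]))
pf=c*[1,1,0]+Rz.apply([.05,0,.024]);print("blue grip exp",pf+frame(yaw,np.pi/6).apply([0,0,.143]))
g=[onz(P["top"],(322.1,215.6),.058)];print("groove",g)
s=telemetry.read_state()
G=pf+frame(yaw,np.pi/6).apply([0,0,.143+.12])
for f in(1,-1):
    p,T=tcp_cmd(G,frame(yaw,np.pi/6),flip=f);print(f,p.round(3),T.as_rotvec().round(3),rel(p,T,s))
for n in ["wrist"]:
    p=camera_params(n);o,v=ray(p,(280,210));T0=R.from_rotvec(s["orientation"]);print(T0.inv().apply(o-s["tool_pos"]),T0.inv().apply(v),p["mtx"][0][0])
    M=R.from_rotvec(np.ravel(p["rvec"])).as_matrix();print("cam right in tool",T0.inv().apply(M[0]))
E
```

```text
[[0.5697, 0.1259, 0.1235], [0.5563, 0.218, 0.1235], [0.52, 0.1198, 0.1235], [0.5068, 0.2093, 0.1235], [0.4711, 0.1118, 0.1235], [0.4569, 0.2031, 0.1235]]
mids [[0.563, 0.172, 0.1235], [0.5134, 0.1646, 0.1235], [0.464, 0.1575, 0.1235]]
yaw 8.489833809386955 8.333963752758605 0.10002133173011656
blue tri (array([0.55371134, 0.16864582, 0.13240514]), [0.0020878712619561575, 0.00208787126195621])
rack origin from lips [0.56985403 0.17308896 0.1235    ]
orange pair (array([0.55783087, 0.17120471, 0.1799936 ]), [0.01965540118413009, 0.01965540118413017]) (array([0.54639344, 0.17096097, 0.12026143]), [0.02313754597312044, 0.023137545973120423])
blue grip exp [0.54858963 0.16991483 0.14784163]
groove [array([ 0.50155507, -0.1729989 ,  0.058     ])]
1 [0.457 0.156 0.308] [-0.078  1.045  0.134] (array([  -5.9, -271.7,  354.8]), array([-0.5515, -0.5101,  0.1494]))
-1 [0.457 0.156 0.308] [ 2.651  0.197 -1.531] (array([  -5.9, -271.7,  354.8]), array([2.5009, 0.1965, 0.6709]))
[-0.08256679 -0.00072428 -0.08582652] [ 0.95083971 -0.00982759  0.30952748] 372.1259767898512
cam right in tool [2.32741630e-04 9.99998991e-01 1.40142319e-03]
```

Lips and grip agree: the rack is at about (0.570, 0.173) with yaw 8.4°, and the lip spacing comes out at 100.0 mm. I move to the pre-grasp pose 120 mm up the slot axis.

Call:
{"method": "step_arm", "body": {
  "commands": [
    {"xyz": [0, -34, 44], "turn": [-0.07, -0.06, 0.02], "grip": 93},
    {"xyz": [0, -68, 88], "turn": [-0.14, -0.13, 0.04], "grip": 93},
    {"xyz": [0, -102, 133], "turn": [-0.21, -0.19, 0.06], "grip": 93},
    {"xyz": [-1, -136, 177], "turn": [-0.28, -0.26, 0.075], "grip": 93},
    {"xyz": [-2, -170, 222], "turn": [-0.345, -0.32, 0.095], "grip": 93},
    {"xyz": [-3, -204, 266], "turn": [-0.41, -0.38, 0.11], "grip": 93},
    {"xyz": [-5, -238, 310], "turn": [-0.48, -0.445, 0.13], "grip": 93},
    {"xyz": [-6, -272, 355], "turn": [-0.5515, -0.51, 0.15], "grip": 93},
    {"xyz": [-6, -272, 355], "turn": [-0.5515, -0.51, 0.15], "grip": 93},
    {"xyz": [-6, -272, 355], "turn": [-0.5515, -0.51, 0.15], "grip": 93},
    {"xyz": [-6, -272, 355], "turn": [-0.5515, -0.51, 0.15], "grip": 93}
  ]
}}

```text
t: 1.48
tool_pos: [0.4569, 0.1577, 0.3086]
orientation: [-0.076, 1.045, 0.137]
force: [1.0, -0.9, -0.1]
opening: 0.0929
```

```bash
python3 - <<'E'
from pl import *
import pickle
s=telemetry.read_state();p=camera_params("wrist");im=read_camera("wrist")[:,:,::-1];pickle.dump((p,s),open("w1.pkl","wb"));cv2.imwrite("pics/w1.png",im)
print(s["t"],s["tool_pos"],s["orientation"],s["q"].round(2))
# expected blue features
yaw=np.radians(8.4);F=frame(yaw,np.pi/6);o=np.array([.5699,.1731,.024])+R.from_euler('z',yaw).apply([.05,0,0])
for nm,q in(("grip top L",[0,.018,.158]),("grip top R",[0,-.018,.158]),("btnL",[0,.029,.154]),("btnR",[0,-.029,.154]),("lipL",[0,.042,.117]),("lipR",[0,-.042,.117])):print(nm,proj(p,o+F.apply(q)).round(1))
E
```

```text
1.475 [0.45687761 0.15771897 0.30863124] [-0.07644028  1.04512097  0.13745553] [ 0.26 -0.63  2.19 -0.06  1.07 -1.45]
grip top L [[306.1 213.6]]
grip top R [[256.  213.6]]
btnL [[320.8 211.8]]
btnR [[241.3 211.9]]
lipL [[332.1 197.7]]
lipR [[230.3 197.8]]
```

View pics/w1.png

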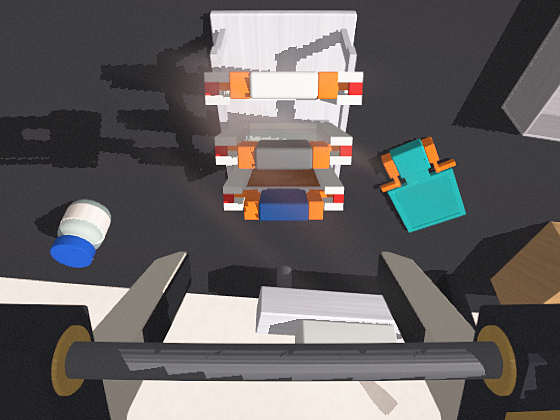

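Wrist view: the blue grip is at about (284,205), with buttons at 250 and 317. The grey and white grips are above it in the picture, and the gripper is nearly centred. Refining.

```bash
python3 - <<'E'
from pl import *
import pickle
p,s=pickle.load(open("w1.pkl","rb"));im=cv2.imread("pics/w1.png");H,S,V=cv2.split(cv2.cvtColor(im,cv2.COLOR_BGR2HSV))
yaw=np.radians(8.4);F=frame(yaw,np.pi/6);Rz=R.from_euler('z',yaw);c=np.array([.5699,.1731,.024])
def blobs(m,a):
    n,l,st,ce=cv2.connectedComponentsWithStats(m.astype(np.uint8));return [(int(st[i,4]),ce[i].round(1).tolist(),st[i,:4].tolist()) for i in range(1,n) if st[i,4]>a]
m=np.zeros(H.shape,bool);m[60:225,190:375]=1
print("blue",blobs(m&(H>100)&(H<130)&(S>120),40))
rd=blobs(m&((H<5)|(H>174))&(S>150),8);print("red",rd)
print("or",blobs(m&(H>=8)&(H<20)&(S>190)&(V>120),20))
for dx,n in((-.05,"w"),(0,"g"),(.05,"b")):
    o=c+Rz.apply([dx,0,0]);q=np.array([[0,y,.114] for y in(-.042,.042)]);print(n,"exp red",proj(p,o+F.apply(q)).round(1).tolist(),"exp btn",proj(p,o+F.apply([[0,-.026,.154],[0,.026,.154]])).round(1).tolist())
E
```

```text
blue [(833, [282.0, 211.7], [259, 199, 49, 22])]
red [(168, [355.1, 88.5], [348, 83, 15, 12]), (11, [207.3, 93.5], [205, 93, 6, 2]), (99, [220.0, 150.8], [215, 146, 13, 10]), (117, [345.6, 150.5], [340, 146, 12, 10]), (87, [228.1, 198.4], [223, 194, 11, 9]), (87, [337.9, 198.5], [333, 195, 11, 8])]
or [(243, [328.8, 91.7], [317, 83, 31, 16]), (216, [319.9, 160.4], [313, 149, 16, 19]), (393, [249.8, 205.2], [234, 190, 26, 30]), (66, [321.7, 193.2], [310, 190, 23, 8]), (205, [315.7, 209.5], [308, 201, 15, 18])]
w exp red [[215.0, 87.7], [346.7, 87.8]] exp btn [[231.9, 87.3], [329.3, 87.3]]
g exp red [[223.8, 149.4], [338.2, 149.4]] exp btn [[239.7, 159.2], [322.1, 159.2]]
b exp red [[230.7, 196.8], [331.6, 196.7]] exp btn [[245.4, 211.9], [316.7, 211.8]]
```

```bash
python3 - <<'E'
from pl import *
s=telemetry.read_state()
yaw=np.radians(8.4);F=frame(yaw,np.pi/6);Rz=R.from_euler('z',yaw);c=np.array([.5699,.1731,.024])+Rz.apply([.0512,.0015,0])
for u in(.263,.143):
    p,T=tcp_cmd(c+F.apply([0,0,u]),F);print(*rel(p,T,s),p)
E
```

```text
[1.1 0.  0.8] [ 0.0026  0.0003 -0.0041] [0.45809096 0.15810574 0.30805633]
[121.1  -0.5   0.7] [ 0.0026  0.0003 -0.0041] [0.5174473  0.16687072 0.20413328]
```

Call:
{"method": "step_arm", "body": {
  "commands": [
    {"xyz": [20, 0, 0.7], "turn": [0.0026, 0, -0.004], "grip": 93},
    {"xyz": [40, 0, 0.7], "turn": [0.0026, 0, -0.004], "grip": 93},
    {"xyz": [60, 0, 0.7], "turn": [0.0026, 0, -0.004], "grip": 93},
    {"xyz": [80, 0, 0.7], "turn": [0.0026, 0, -0.004], "grip": 93},
    {"xyz": [95, -0.3, 0.7], "turn": [0.0026, 0, -0.004], "grip": 93},
    {"xyz": [95, -0.3, 0.7], "turn": [0.0026, 0, -0.004], "grip": 93},
    {"xyz": [95, -0.3, 0.7], "turn": [0.0026, 0, -0.004], "grip": 93}
  ]
}}

```text
t: 2.4
tool_pos: [0.5048, 0.1642, 0.2273]
orientation: [-0.076, 1.044, 0.132]
force: [0.3, -0.1, 0.3]
opening: 0.093
```

```bash
python3 - <<'E'
from pl import *
import pickle
s=telemetry.read_state();p=camera_params("wrist");im=read_camera("wrist")[:,:,::-1];pickle.dump((p,s),open("w2.pkl","wb"));cv2.imwrite("pics/w2.png",im)
yaw=np.radians(8.4);F=frame(yaw,np.pi/6);Rz=R.from_euler('z',yaw);c=np.array([.5699,.1731,.024])+Rz.apply([.0512,.0015,0])
p2,T=tcp_cmd(c+F.apply([0,0,.143]),F);print(*rel(p2,T,s),s["force"])
print(proj(p,c+F.apply([[0,-.018,.158],[0,.018,.158],[0,-.042,.114],[0,.042,.114]])).round(1).tolist())
H,S,V=cv2.split(cv2.cvtColor(np.ascontiguousarray(im),cv2.COLOR_BGR2HSV))
m=np.zeros(H.shape,bool);m[:300,150:420]=1
for nm,k in(("b",(H>100)&(H<130)&(S>120)),("r",((H<5)|(H>174))&(S>150))):
    n,l,st,ce=cv2.connectedComponentsWithStats((m&k).astype(np.uint8));print(nm,[(st[i].tolist(),ce[i].round(1).tolist()) for i in range(1,n) if st[i,4]>30])
E
```

```text
[26.5  0.8 -0.5] [-0.0006  0.0011  0.0006] [ 0.28192011 -0.08472206  0.28512208]
[[248.0, 275.7], [323.2, 275.6], [214.3, 240.1], [356.2, 240.0]]
b [([249, 226, 74, 58, 3648], [284.9, 257.6])]
r [([389, 74, 27, 21, 517], [402.0, 83.8]), ([158, 88, 10, 7, 33], [161.4, 92.3]), ([369, 171, 20, 15, 285], [379.0, 178.0]), ([183, 172, 20, 15, 280], [192.3, 178.9]), ([200, 236, 16, 12, 180], [207.8, 241.4]), ([356, 236, 16, 12, 183], [363.2, 241.4])]
```

View pics/w2.png

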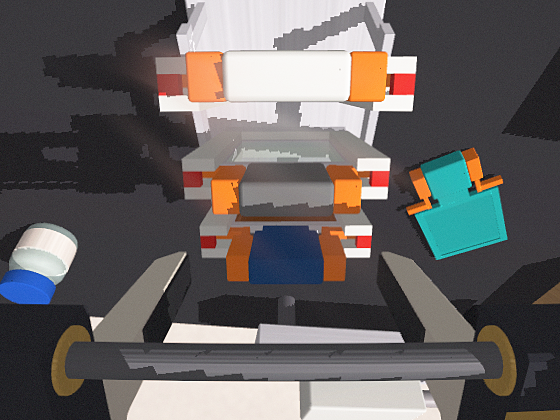

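Predictions match within 1.5 px, with the blue grip at (286,258) centred between the fingers. Final approach, then squeeze.

Call:
{"method": "step_arm", "body": {
  "commands": [
    {"xyz": [13, 0.8, 0], "turn": [0, 0, 0], "grip": 93},
    {"xyz": [26, 0.8, 0], "turn": [0, 0, 0], "grip": 93},
    {"xyz": [26, 0.8, 0], "turn": [0, 0, 0], "grip": 93},
    {"xyz": [26, 0.8, 0], "turn": [0, 0, 0], "grip": 60},
    {"xyz": [26, 0.8, 0], "turn": [0, 0, 0], "grip": 40},
    {"xyz": [26, 0.8, 0], "turn": [0, 0, 0], "grip": 40},
    {"xyz": [26, 0.8, 0], "turn": [0, 0, 0], "grip": 40},
    {"xyz": [26, 0.8, 0], "turn": [0, 0, 0], "grip": 40},
    {"xyz": [26, 0.8, 0], "turn": [0, 0, 0], "grip": 40},
    {"xyz": [26, 0.8, 0], "turn": [0, 0, 0], "grip": 40}
  ],
  "force": 25
}}

```text
t: 3.7
tool_pos: [0.5179, 0.1661, 0.2048]
orientation: [-0.075, 1.044, 0.131]
force: [-4.4, 1.4, 5.7]
opening: 0.0436
```

Opening is 43.6 mm, slightly under the expected 46. I test with a small lift and watch the force.

Call:
{"method": "step_arm", "body": {
  "commands": [
    {"xyz": [0, 0, 0], "turn": [0, 0, 0], "grip": 40},
    {"xyz": [-3, 0, 0], "turn": [0, 0, 0], "grip": 40},
    {"xyz": [-6, 0, 0], "turn": [0, 0, 0], "grip": 40},
    {"xyz": [-9, 0, 0], "turn": [0, 0, 0], "grip": 40},
    {"xyz": [-12, 0, 0], "turn": [0, 0, 0], "grip": 40},
    {"xyz": [-12, 0, 0], "turn": [0, 0, 0], "grip": 40}
  ]
}}

```text
t: 4.45
tool_pos: [0.5119, 0.1649, 0.2151]
orientation: [-0.076, 1.044, 0.13]
force: [1.5, -0.8, 1.0]
opening: 0.0432
```

```bash
python3 - <<'E'
from pl import *
im=read_camera("wrist")[:,:,::-1];cv2.imwrite("pics/w3.png",im)
s=telemetry.read_state();print(s["force"],s["opening"])
E
```

```text
[ 2.28726089 -0.26452721  0.30473285] 0.043088050822481856
```

View pics/w3.png

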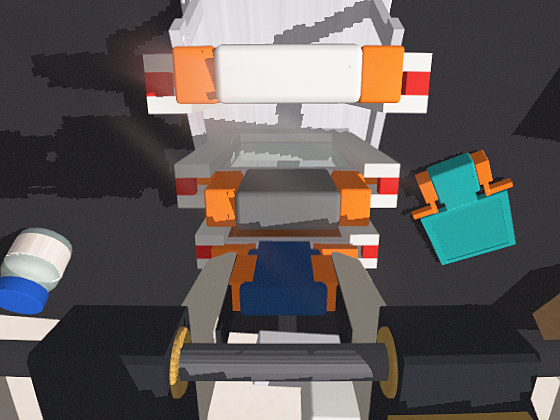

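```bash
python3 - <<'E'
from pl import *
s=telemetry.read_state();p=camera_params("wrist");im=cv2.imread("pics/w3.png");H,S,V=cv2.split(cv2.cvtColor(im,cv2.COLOR_BGR2HSV))
m=np.zeros(H.shape,bool);m[220:330,180:380]=1
k=(m&(H>100)&(H<130)&(S>120)).astype(np.uint8);n,l,st,ce=cv2.connectedComponentsWithStats(k);i=1+st[1:,4].argmax();print(st[i])
for r in(250,270,290,305): 
    c=np.where(l[r]==i)[0];o=np.where((m&(H>=6)&(H<22)&(S>170))[r])[0];print(r,c.min(),c.max(),"or",o.min(),o.max())
yaw=np.radians(8.4);F=frame(yaw,np.pi/6);Rz=R.from_euler('z',yaw);c=np.array([.5699,.1731,.024])+Rz.apply([.0512,.0015,0])
for d in(0,.0115):print(d,proj(p,c+F.apply([[a,b,e+d] for a,b,e in[[-.007,-.018,.158],[-.007,.018,.158],[.007,-.018,.158],[.007,.018,.158],[-.007,0,.118],[0,-.023,.154],[0,.023,.154],[0,.045,.110],[0,.039,.110]]])).round(0).tolist())
E
```

```text
[ 240  242   87   74 5022]
250 250 317 or 211 357
270 255 311 or 232 334
290 240 326 or 232 335
305 240 325 or 233 335
0 [[246.0, 277.0], [328.0, 277.0], [247.0, 305.0], [327.0, 304.0], [286.0, 241.0], [236.0, 286.0], [337.0, 286.0], [366.0, 247.0], [355.0, 247.0]]
0.0115 [[243.0, 290.0], [331.0, 290.0], [244.0, 320.0], [330.0, 320.0], [286.0, 250.0], [233.0, 300.0], [341.0, 300.0], [370.0, 255.0], [359.0, 255.0]]
```

Catch width (146 px) and grip size fit a plate raised by about 10 mm. I continue sliding out along the slot axis.

Call:
{"method": "step_arm", "body": {
  "commands": [
    {"xyz": [-8, 0, 0], "turn": [0, 0, 0], "grip": 40},
    {"xyz": [-18, 0, 0], "turn": [0, 0, 0], "grip": 40},
    {"xyz": [-28, 0, 0], "turn": [0, 0, 0], "grip": 40},
    {"xyz": [-38, 0, 0], "turn": [0, 0, 0], "grip": 40},
    {"xyz": [-48, 0, 0], "turn": [0, 0, 0], "grip": 40},
    {"xyz": [-58, 0, 0], "turn": [0, 0, 0], "grip": 40},
    {"xyz": [-70, 0, 0], "turn": [0, 0, 0], "grip": 40},
    {"xyz": [-82, 0, 0], "turn": [0, 0, 0], "grip": 40},
    {"xyz": [-95, 0, 0], "turn": [0, 0, 0], "grip": 40},
    {"xyz": [-108, 0, 0], "turn": [0, 0, 0], "grip": 40},
    {"xyz": [-122, 0, 0], "turn": [0, 0, 0], "grip": 40},
    {"xyz": [-128, 0, 0], "turn": [0, 0, 0], "grip": 40}
  ]
}}

```text
t: 6.0
tool_pos: [0.4483, 0.1559, 0.3269]
orientation: [-0.075, 1.043, 0.131]
force: [0.1, -0.8, -1.8]
opening: 0.0432
```

```bash
python3 - <<'E'
from pl import *
im=read_camera("wrist")[:,:,::-1];b=read_camera("top")[:,:,::-1];cv2.imwrite("pics/top1.png",b);cv2.imwrite("pics/w4.png",im)
s=telemetry.read_state();print(s["force"],s["opening"],s["tool_pos"],s["q"].round(2))
cv2.imwrite("pics/m4.png",np.hstack([cv2.resize(im,(400,300)),cv2.resize(b[100:300,130:397],(400,300))]))
E
```

```text
[ 0.84374438 -0.57855921 -2.36132691] 0.043085865740917 [0.44846357 0.15590896 0.32659057] [ 0.26 -0.67  2.18 -0.07  1.11 -1.44]
```

View pics/m4.png

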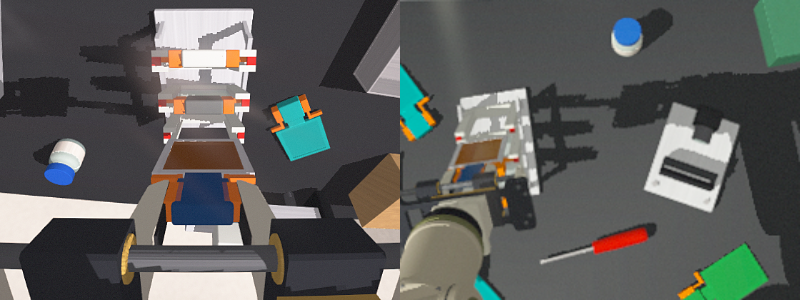

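The plate is free of the slot, with wrist force −2.4 N (its weight) and the neighbours still seated. Next: lift, carry over to a hover above the groove.

```bash
python3 - <<'E'
from pl import *
s=telemetry.read_state();T0=R.from_rotvec(s["orientation"])
print("up",(T0.inv().apply([0,0,.095])*1000).round(1))
F=frame(np.radians(-18.8),0);g=np.array([.5023,-.1735,.02])
p,T=tcp_cmd(g+[0,0,.193+.143],F);s2=dict(s);s2["tool_pos"]=s["tool_pos"]+[0,0,.095];print(*rel(p,T,s2),p)
p,T=tcp_cmd(g+[0,0,.193+.143],F);print(*rel(p,T,s))
E
```

```text
up [-82.1  -0.   47.7]
[   3.5 -333.7    4.8] [ 0.4614  0.5164 -0.1242] [ 0.5023 -0.1735  0.421 ]
[ -78.6 -333.7   52.5] [ 0.4614  0.5164 -0.1242]
```

Call:
{"method": "step_arm", "body": {
  "commands": [
    {"xyz": [-28, 0, 16], "turn": [0, 0, 0], "grip": 40},
    {"xyz": [-56, 0, 32], "turn": [0, 0, 0], "grip": 40},
    {"xyz": [-82, 0, 48], "turn": [0, 0, 0], "grip": 40},
    {"xyz": [-82, -30, 48], "turn": [0.04, 0.045, -0.01], "grip": 40},
    {"xyz": [-81, -75, 49], "turn": [0.1, 0.115, -0.03], "grip": 40},
    {"xyz": [-81, -125, 50], "turn": [0.17, 0.19, -0.05], "grip": 40},
    {"xyz": [-80, -175, 50], "turn": [0.24, 0.27, -0.065], "grip": 40},
    {"xyz": [-80, -225, 51], "turn": [0.31, 0.345, -0.085], "grip": 40},
    {"xyz": [-79, -270, 52], "turn": [0.37, 0.42, -0.1], "grip": 40},
    {"xyz": [-79, -310, 52], "turn": [0.43, 0.48, -0.115], "grip": 40},
    {"xyz": [-78.6, -333.7, 52.5], "turn": [0.4614, 0.5164, -0.1242], "grip": 40},
    {"xyz": [-78.6, -333.7, 52.5], "turn": [0.4614, 0.5164, -0.1242], "grip": 40}
  ]
}}

```text
t: 7.6
tool_pos: [0.5028, -0.1751, 0.4183]
orientation: [0.259, 1.559, -0.26]
force: [-0.5, -0.3, -1.8]
opening: 0.0432
```

Call:
{"method": "step_arm", "body": {
  "commands": [
    {"xyz": [0, 0, 0], "turn": [0, 0, 0], "grip": 40},
    {"xyz": [0, 0, 0], "turn": [0, 0, 0], "grip": 40},
    {"xyz": [0, 0, 0], "turn": [0, 0, 0], "grip": 40}
  ]
}}

```text
t: 7.98
tool_pos: [0.5023, -0.1728, 0.4204]
orientation: [0.256, 1.556, -0.257]
force: [-0.1, 0.1, -1.7]
opening: 0.0435
```

```bash
python3 - <<'E'
from pl import *
import pickle
s=telemetry.read_state();p=camera_params("wrist");im=read_camera("wrist")[:,:,::-1];pickle.dump((p,s),open("w5.pkl","wb"));cv2.imwrite("pics/w5.png",im)
print(s["t"],s["force"],s["opening"],s["tool_pos"],s["q"].round(2))
F=frame(np.radians(-18.8),0);g=np.array([.5023,-.1735,.02]);P,T=tcp_cmd(g+[0,0,.193+.143],F);print(*rel(P,T,s))
print("groove mouth corners",proj(p,g+F.apply([[a,b,.038] for a in(-.01,.01) for b in(-.045,.045)])).round(1).tolist())
Tt=R.from_rotvec(s["orientation"])
print("plate bottom",proj(p,s["tool_pos"]+Tt.apply([[.208,-.04,0],[.208,.04,0]])).round(1).tolist())
E
```

```text
7.975 [-0.07769548  0.06904337 -1.74026562] 0.043480684627264544 [ 0.50227046 -0.17277585  0.42035311] [-0.43 -0.07  1.48 -0.    1.73 -1.67]
[-0.6 -0.7  0.3] [ 0.001  -0.0003  0.0009]
groove mouth corners [[246.4, 155.8], [321.2, 155.8], [246.9, 172.1], [320.7, 172.1]]
plate bottom [[235.3, 199.9], [333.5, 199.7]]
```

View pics/w5.png

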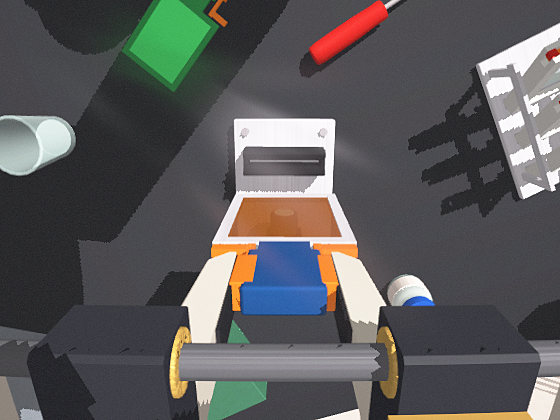

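Wrist view: groove block at about cols 244–325, rows 148–174, white slit at (284,160), plate bottom edge near row 195. Measuring edges.

```bash
python3 - <<'E'
from pl import *
import pickle
p,s=pickle.load(open("w5.pkl","rb"));im=cv2.imread("pics/w5.png");g=cv2.cvtColor(im,cv2.COLOR_BGR2GRAY)
for c in(255,284,312):print(c,"rows140-245",g[140:246,c].tolist())
for r in(153,161,170):print(r,g[r,236:334].tolist())
for r in(200,215,230):print("plate row",r,"L",g[r,200:245].tolist(),"R",g[r,325:365].tolist())
k=(g<70).astype(np.uint8);k[:140]=0;k[185:]=0;k[:,:238]=0;k[:,330:]=0
n,l,st,ce=cv2.connectedComponentsWithStats(k);i=1+st[1:,4].argmax();print(st[i],ce[i],cv2.minAreaRect(np.argwhere(l==i)[:,::-1].astype(np.float32)))
E
```

```text
255 rows140-245 [247, 248, 247, 248, 252, 250, 187, 91, 106, 106, 110, 106, 112, 115, 107, 109, 108, 104, 101, 118, 163, 155, 101, 107, 105, 107, 105, 109, 106, 105, 103, 105, 100, 98, 86, 120, 160, 170, 167, 165, 167, 164, 163, 162, 166, 166, 165, 164, 163, 162, 158, 243, 255, 247, 235, 239, 245, 195, 112, 126, 118, 115, 119, 121, 120, 118, 119, 126, 123, 123, 125, 124, 120, 121, 124, 123, 123, 120, 120, 125, 122, 124, 122, 122, 124, 117, 113, 117, 117, 117, 115, 120, 119, 118, 115, 109, 150, 226, 240, 234, 231, 237, 241, 218, 186, 168]
284 rows140-245 [250, 249, 249, 249, 250, 255, 241, 73, 95, 97, 97, 97, 94, 98, 88, 83, 86, 80, 85, 84, 152, 151, 82, 77, 82, 94, 94, 93, 96, 97, 102, 99, 102, 94, 84, 123, 167, 172, 175, 171, 170, 172, 172, 173, 172, 171, 169, 168, 170, 168, 166, 157, 232, 247, 233, 237, 241, 195, 127, 133, 126, 129, 131, 133, 136, 131, 132, 138, 131, 141, 140, 139, 139, 139, 136, 136, 124, 118, 116, 118, 121, 118, 120, 115, 117, 114, 114, 115, 114, 113, 110, 111, 114, 114, 112, 108, 118, 222, 245, 243, 235, 156, 71, 82, 91, 89]
312 rows140-245 [247, 247, 247, 248, 
[... 2506 characters left out ...]
, 235, 241, 235, 237, 236, 234, 234, 236, 238, 243, 215, 55, 72, 77, 79, 81, 77, 75, 82, 78, 77, 82, 76, 78, 74, 77, 79, 77, 75, 78, 77]
plate row 230 L [78, 76, 75, 77, 76, 78, 79, 81, 75, 79, 76, 79, 74, 75, 82, 80, 69, 83, 247, 246, 239, 236, 236, 236, 234, 233, 233, 231, 237, 237, 111, 121, 116, 115, 117, 115, 117, 121, 129, 126, 130, 134, 129, 129, 128] R [131, 129, 133, 130, 134, 125, 121, 121, 119, 118, 118, 119, 120, 119, 163, 239, 239, 236, 236, 236, 234, 234, 234, 233, 235, 238, 212, 60, 76, 86, 81, 82, 82, 80, 76, 80, 75, 76, 83, 77]
[292 154  33  22 284] [314.00704225 164.69366197] ((308.4898376464844, 165.3578643798828), (20.44790267944336, 32.55990219116211), 85.91438293457031)
```

```bash
python3 - <<'E'
from pl import *
import pickle
p,s=pickle.load(open("w5.pkl","rb"));T=R.from_rotvec(s["orientation"]);t=s["tool_pos"]
def tf(uv):
    o,v=ray(p,uv);return T.inv().apply(o-t),T.inv().apply(v)
def sep(a,b,w):
    o,v=tf(a);_,q=tf(b);v=v/v[0];q=q/q[0];k=w/np.linalg.norm(v-q);return (o+k*v).round(4),(o+k*q).round(4)
print("plate bottom corners",sep((236.5,191.8),(333.7,191.8),.08))
print("plate top corners (z=100)",sep((213.9,237),(354.8,237),.08))
for uv in((236.5,191.8),(333.7,191.8),(284,191.8)):
    o,v=tf(uv);print("at x=.208:",(o+v/v[0]*(.208-o[0])).round(4), "at z=-.0025:",(o+v/v[2]*(-.0025-o[2])).round(4))
o,v=tf((284,237));print("plate top edge z at x=.108",(o+v/v[0]*(.108-o[0])).round(4))
print("slit ends far edge",[T.inv().apply(onz(p,q,.02)-t).round(4).tolist() for q in((249.6,161.6),(318.4,161.6),(284,161.6),(284,159.6))])
print("block",[T.inv().apply(onz(p,q,z)-t).round(4).tolist() for q,z in(((243.4,160),.058),((324.7,160),.058),((284,175),.058),((284,146.4),.058),((284,146.4),.02))])
print("block corners world yaw", [onz(p,q,.058).round(4).tolist() for q in ((244,175),(324,175))])
# row tilt check across columns
g=cv2.cvtColor(cv2.imread("pics/w5.png"),cv2.COLOR_BGR2GRAY).astype(float)
def edge(c,a,b,sg):
    d=sg*np.diff(g[a:b,c-1:c+2].mean(1));i=d.argmax();return a+i+.5
for c in range(250,320,10):print(c,edge(c,140,150,-1),edge(c,170,180,1),edge(c,185,196,1),end="; ")
E
```

```text
plate bottom corners (array([ 0.2129, -0.0394, -0.0055]), array([ 0.2129,  0.0406, -0.0054]))
plate top corners (z=100) (array([ 0.1133, -0.0402, -0.006 ]), array([ 0.1133,  0.0398, -0.0059]))
at x=.208: [ 0.208  -0.0387 -0.0068] at z=-.0025: [ 0.2238 -0.0408 -0.0025]
at x=.208: [ 0.208   0.0399 -0.0067] at z=-.0025: [ 0.2234  0.0421 -0.0025]
at x=.208: [ 0.208  -0.0003 -0.0067] at z=-.0025: [ 0.2236 -0.0003 -0.0025]
plate top edge z at x=.108 [ 0.108  -0.0004 -0.0082]
slit ends far edge [[0.4004, -0.0452, 0.0045], [0.4003, 0.0451, 0.0046], [0.4004, -0.0, 0.0046], [0.4004, -0.0, 0.002]]
block [[0.3624, -0.0491, -0.0046], [0.3623, 0.049, -0.0044], [0.3623, -0.0001, 0.014], [0.3624, -0.0001, -0.0209], [0.4004, -0.0, -0.0153]]
block corners world yaw [[0.4995, -0.2239, 0.058], [0.531, -0.1314, 0.058]]
250 146.5 175.5 190.5; 260 146.5 175.5 190.5; 270 146.5 175.5 190.5; 280 146.5 175.5 190.5; 290 146.5 175.5 190.5; 300 146.5 175.5 191.5; 310 146.5 175.5 186.5;
```

The groove is within 0.5 mm of the tool axis. The plate hangs 5 mm lower than nominal (bottom at x = 213 mm) and 3 mm towards the tool's −z. I shift by (−0.5, +3.2) and descend 187 mm in all, in stages.

Call:
{"method": "step_arm", "body": {
  "commands": [
    {"xyz": [20, -0.5, 3.2], "turn": [0, 0, 0], "grip": 40},
    {"xyz": [45, -0.5, 3.2], "turn": [0, 0, 0], "grip": 40},
    {"xyz": [70, -0.5, 3.2], "turn": [0, 0, 0], "grip": 40},
    {"xyz": [95, -0.5, 3.2], "turn": [0, 0, 0], "grip": 40},
    {"xyz": [115, -0.5, 3.2], "turn": [0, 0, 0], "grip": 40},
    {"xyz": [130, -0.5, 3.2], "turn": [0, 0, 0], "grip": 40},
    {"xyz": [138, -0.5, 3.2], "turn": [0, 0, 0], "grip": 40},
    {"xyz": [138, -0.5, 3.2], "turn": [0, 0, 0], "grip": 40},
    {"xyz": [138, -0.5, 3.2], "turn": [0, 0, 0], "grip": 40}
  ]
}}

```text
t: 9.15
tool_pos: [0.5054, -0.1753, 0.2829]
orientation: [0.257, 1.555, -0.259]
force: [1.0, 0.8, -2.8]
opening: 0.0434
```

```bash
python3 - <<'E'
from pl import *
import pickle
s=telemetry.read_state();p=camera_params("wrist");im=read_camera("wrist")[:,:,::-1];pickle.dump((p,s),open("w6.pkl","wb"));cv2.imwrite("pics/w6.png",im);cv2.imwrite("pics/m6.png",cv2.resize(im[100:260,190:380],(760,600)[:2] if 0 else (712,600),interpolation=cv2.INTER_CUBIC))
print(s["t"],s["force"],s["opening"],s["tool_pos"])
E
```

```text
9.15 [ 1.03807195  0.75348479 -2.7957872 ] 0.04338036852420895 [ 0.50541753 -0.17528333  0.28291602]
```

View pics/m6.png

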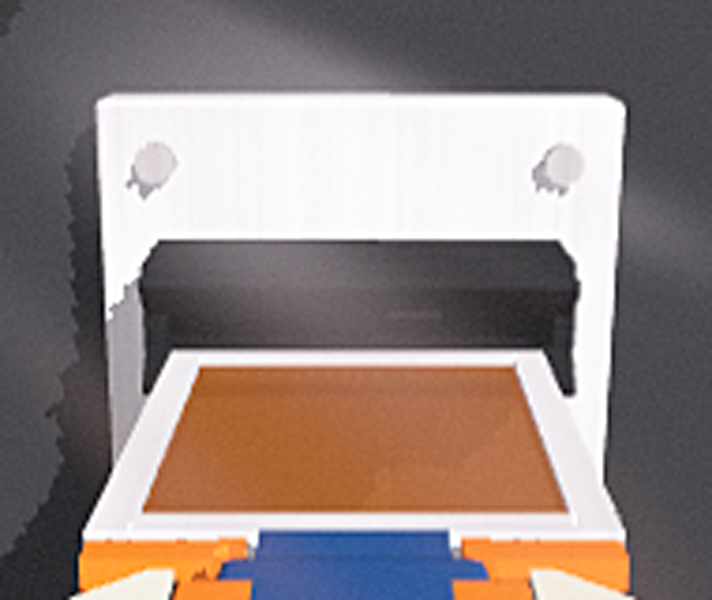

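The plate bottom (cols 236–335) is centred over the groove block (228–344), just above the mouth. I go on down.

Call:
{"method": "step_arm", "body": {
  "commands": [
    {"xyz": [8, 0.7, 0], "turn": [0, 0, 0], "grip": 40},
    {"xyz": [16, 0.7, 0], "turn": [0, 0, 0], "grip": 40},
    {"xyz": [24, 0.7, 0], "turn": [0, 0, 0], "grip": 40},
    {"xyz": [32, 0.7, 0], "turn": [0, 0, 0], "grip": 40},
    {"xyz": [39, 0.7, 0], "turn": [0, 0, 0], "grip": 40},
    {"xyz": [43, 0.7, 0], "turn": [0, 0, 0], "grip": 40},
    {"xyz": [43, 0.7, 0], "turn": [0, 0, 0], "grip": 40},
    {"xyz": [43, 0.7, 0], "turn": [0, 0, 0], "grip": 40}
  ]
}}

```text
t: 10.2
tool_pos: [0.5053, -0.1745, 0.2393]
orientation: [0.257, 1.556, -0.258]
force: [-0.4, 0.8, -2.4]
opening: 0.0432
```

No contact yet: bottom is about 6 mm above the floor inside the groove, with negligible side force. Lowering slowly.

Call:
{"method": "step_arm", "body": {
  "commands": [
    {"xyz": [2, 0, 0], "turn": [0, 0, 0], "grip": 40},
    {"xyz": [4, 0, 0], "turn": [0, 0, 0], "grip": 40},
    {"xyz": [5, 0, 0], "turn": [0, 0, 0], "grip": 40},
    {"xyz": [5, 0, 0], "turn": [0, 0, 0], "grip": 40},
    {"xyz": [5, 0, 0], "turn": [0, 0, 0], "grip": 40}
  ]
}}

```text
t: 10.82
tool_pos: [0.5052, -0.1745, 0.234]
orientation: [0.257, 1.557, -0.258]
force: [-0.4, -0.6, -2.4]
opening: 0.0432
```

Call:
{"method": "step_arm", "body": {
  "commands": [
    {"xyz": [1, 0, 0], "turn": [0, 0, 0], "grip": 40},
    {"xyz": [1, 0, 0], "turn": [0, 0, 0], "grip": 40},
    {"xyz": [2, 0, 0], "turn": [0, 0, 0], "grip": 40},
    {"xyz": [2, 0, 0], "turn": [0, 0, 0], "grip": 40}
  ]
}}

```text
t: 11.32
tool_pos: [0.5051, -0.1744, 0.2318]
orientation: [0.257, 1.557, -0.258]
force: [-0.3, 0.0, -2.8]
opening: 0.0432
```

Call:
{"method": "step_arm", "body": {
  "commands": [
    {"xyz": [0.7, 0, 0], "turn": [0, 0, 0], "grip": 40},
    {"xyz": [1.5, 0, 0], "turn": [0, 0, 0], "grip": 40},
    {"xyz": [1.5, 0, 0], "turn": [0, 0, 0], "grip": 40}
  ]
}}

```text
t: 11.7
tool_pos: [0.5051, -0.1744, 0.2303]
orientation: [0.257, 1.557, -0.258]
force: [0.6, 0.2, -1.8]
opening: 0.0426
```

Call:
{"method": "step_arm", "body": {
  "commands": [
    {"xyz": [0.7, 0, 0], "turn": [0, 0, 0], "grip": 40},
    {"xyz": [1.5, 0, 0], "turn": [0, 0, 0], "grip": 40},
    {"xyz": [1.5, 0, 0], "turn": [0, 0, 0], "grip": 40}
  ]
}}

```text
t: 12.08
tool_pos: [0.5051, -0.1744, 0.2288]
orientation: [0.257, 1.557, -0.258]
force: [0.3, 0.9, -2.7]
opening: 0.0432
```

Call:
{"method": "step_arm", "body": {
  "commands": [
    {"xyz": [0.7, 0, 0], "turn": [0, 0, 0], "grip": 40},
    {"xyz": [1.5, 0, 0], "turn": [0, 0, 0], "grip": 40},
    {"xyz": [1.5, 0, 0], "turn": [0, 0, 0], "grip": 40}
  ]
}}

```text
t: 12.45
tool_pos: [0.5056, -0.1745, 0.2284]
orientation: [0.257, 1.555, -0.258]
force: [-0.2, 1.3, 5.0]
opening: 0.0434
```

Call:
{"method": "step_arm", "body": {
  "commands": [
    {"xyz": [0.7, 0, 0], "turn": [0, 0, 0], "grip": 40},
    {"xyz": [1.2, 0, 0], "turn": [0, 0, 0], "grip": 40},
    {"xyz": [1.2, 0, 0], "turn": [0, 0, 0], "grip": 40}
  ]
}}

```text
t: 12.82
tool_pos: [0.5062, -0.1746, 0.2282]
orientation: [0.257, 1.554, -0.258]
force: [0.4, 2.2, 10.8]
opening: 0.0434
```

Contact at TCP z = 0.2285, which matches floor 20 + 208 mm nominal. I relieve the press and check in the picture before release.

Call:
{"method": "step_arm", "body": {
  "commands": [
    {"xyz": [-1.5, 0, 0], "turn": [0, 0, 0], "grip": 40},
    {"xyz": [-2, 0, 0], "turn": [0, 0, 0], "grip": 40},
    {"xyz": [-2, 0, 0], "turn": [0, 0, 0], "grip": 40}
  ]
}}

```text
t: 13.2
tool_pos: [0.5053, -0.1745, 0.2283]
orientation: [0.257, 1.556, -0.258]
force: [1.4, 1.2, 2.9]
opening: 0.0433
```

```bash
python3 - <<'E'
from pl import *
s=telemetry.read_state();p=camera_params("wrist");im=read_camera("wrist")[:,:,::-1];sc=read_camera("scene")[:,:,::-1]
print(s["t"],s["force"],s["tool_pos"])
cv2.imwrite("pics/m7.png",np.hstack([cv2.resize(im[100:260,190:380],(475,400),interpolation=cv2.INTER_CUBIC),cv2.resize(sc[160:260,190:271],(324,400),interpolation=cv2.INTER_CUBIC)]))
T=R.from_rotvec(s["orientation"]);F=frame(np.radians(-18.8),0);g=np.array([.5023,-.173,.02])
for d in(0,.005,.03):print(d,"plate top face edge",((proj(p,g+F.apply([[-.0025,-.04,.1+d],[-.0025,.04,.1+d]]))-[190,100])*2.5).round(0).tolist())
print("rim near top",((proj(p,g+F.apply([[-.0145,0,.038]]))-[190,100])*2.5).round(0),"inner near/far rim",((proj(p,g+F.apply([[-.01,0,.038],[.0025*-1,0,.034]]))-[190,100])*2.5).round(0).tolist())
E
```

```text
13.2 [1.35326257 1.24752808 2.91204586] [ 0.50531807 -0.17446661  0.228313  ]
0 plate top face edge [[59.0, 352.0], [419.0, 352.0]]
0.005 plate top face edge [[55.0, 361.0], [424.0, 361.0]]
0.03 plate top face edge [[31.0, 413.0], [449.0, 412.0]]
rim near top [[238. 227.]] inner near/far rim [[238.0, 243.0], [238.0, 264.0]]
```

View pics/m7.png

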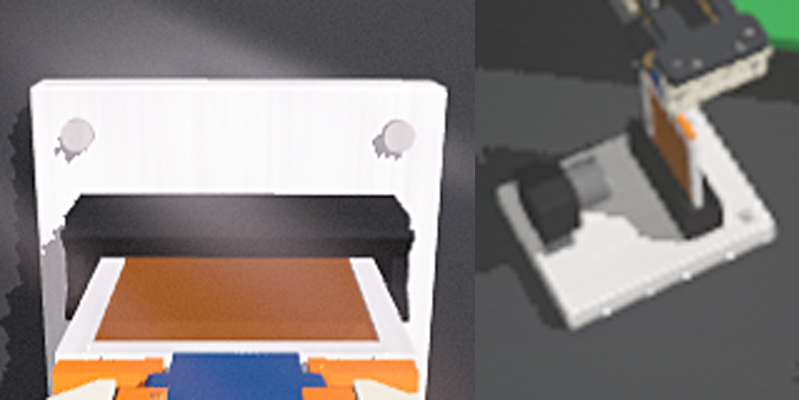

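The lower frame bar is hidden in the groove, and the plate's top edge is at row ~353 against 352 predicted for fully seated. I release and retreat straight up.

Call:
{"method": "step_arm", "body": {
  "commands": [
    {"xyz": [0, 0, 0], "turn": [0, 0, 0], "grip": 55},
    {"xyz": [0, 0, 0], "turn": [0, 0, 0], "grip": 65},
    {"xyz": [0, 0, 0], "turn": [0, 0, 0], "grip": 85},
    {"xyz": [0, 0, 0], "turn": [0, 0, 0], "grip": 90},
    {"xyz": [0, 0, 0], "turn": [0, 0, 0], "grip": 90},
    {"xyz": [-8, 0, 0], "turn": [0, 0, 0], "grip": 90},
    {"xyz": [-25, 0, 0], "turn": [0, 0, 0], "grip": 90},
    {"xyz": [-45, 0, 0], "turn": [0, 0, 0], "grip": 90},
    {"xyz": [-70, 0, 0], "turn": [0, 0, 0], "grip": 90},
    {"xyz": [-100, 0, 0], "turn": [0, 0, 0], "grip": 90},
    {"xyz": [-130, 0, 0], "turn": [0, 0, 0], "grip": 90},
    {"xyz": [-150, 0, 0], "turn": [0, 0, 0], "grip": 90}
  ]
}}

```text
t: 14.8
tool_pos: [0.5057, -0.1745, 0.3817]
orientation: [0.256, 1.553, -0.259]
force: [-0.1, 0.2, -0.2]
opening: 0.0902
```

```bash
python3 - <<'E'
from pl import *
s=telemetry.read_state();p=camera_params("wrist");im=read_camera("wrist")[:,:,::-1];sc=read_camera("scene")[:,:,::-1]
print(s["t"],s["force"],s["tool_pos"])
cv2.imwrite("pics/m8.png",np.hstack([cv2.resize(im,(400,300)),cv2.resize(sc[110:350,150:470],(400,300),interpolation=cv2.INTER_CUBIC)]))
F=frame(np.radians(-18.8),0);g=np.array([.5023,-.173,.02])
for nm,q in (("grip top",[[-.007,-.018,.158],[-.007,.018,.158],[.007,-.018,.158],[.007,.018,.158]]),("plate top",[[-.0025,-.04,.1],[-.0025,.04,.1]])):print(nm,(proj(p,g+F.apply(q))*400/560).round(0).tolist())
H,S,V=cv2.split(cv2.cvtColor(np.ascontiguousarray(im),cv2.COLOR_BGR2HSV));k=((H>100)&(H<130)&(S>120)).astype(np.uint8);k[:,380:]=0
n,l,st,ce=cv2.connectedComponentsWithStats(k);i=1+st[1:,4].argmax();print("blue box",(st[i,:4]*400/560).round(1))
E
```

```text
14.8 [-0.09757282  0.16938283 -0.17567852] [ 0.50574825 -0.17453985  0.38166321]
grip top [[187.0, 134.0], [220.0, 134.0], [188.0, 146.0], [220.0, 146.0]]
plate top [[173.0, 126.0], [234.0, 126.0]]
blue box [187.9 133.6  10.   11.4]
```

View pics/m8.png

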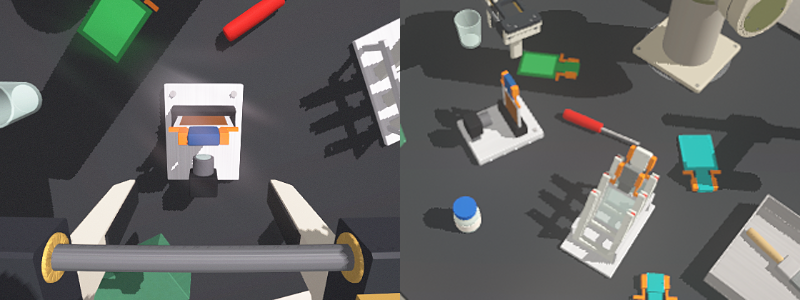

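The plate stands upright in the groove, with the grip top at rows 134–146 as predicted. The other two plates are in the rack, and the jar, beaker and driver are where they were. Handing in.

```bash
python3 -c "
from plant import robot;print(robot.close_job())"
```

```text
the job is handed in; nothing more can be done
None
```

The blue-grip plate is standing upright in the camera stand's groove, and I handed the job in at about 15 s of the 38 s allowed. I squeezed both orange buttons, slid the plate up about 140 mm along the leaning slot, carried it over, lowered it until it touched the groove floor, and only then let go.

- **Seating:** the plate touched down with the tool at z = 0.2285 m, against 0.228 m expected for a fully lowered plate. The highest reading while lowering was about 11 N. The last wrist picture shows the grip top where a fully seated plate should have it.
- **Bystanders:** in the last scene view the grey and white plates are in their slots, and the jar, beaker and screwdriver look undisturbed. I judged this by eye and did not measure it.
- **Disagreements:**
  - The gripper read about 43 mm on the squeezed buttons instead of the 46 mm stated.
  - The picture-based estimate of the plate's bottom edge was about 5 mm too low; the contact height settled it.

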